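Stack the hub and the belt pulley on the stub shaft

TASK

On the engine bench a rusty timing cover lies face up with a steel stub shaft standing from it. Fit the bare aluminium flanged hub over the shaft, flange down and fully home on the cover's machined pad, then fit the red belt pulley over the same shaft, rim end down, so that it rests squarely on top of the hub. Leave the green blind end cap where it lies.

Things in the scene. Friction and masses are not known exactly. Their poses are not given: they have to be found in the camera images.
- hub: Bare aluminium flanged hub, about 180 g, loose, standing flange down: round flange 90 mm across, 8 mm thick, with six dark bolt holes; above it a plain round neck 44 mm across; 36 mm high in all. A 30 mm bore runs right through. Origin: centre of the flange's underside, on the bore's axis; z up along the neck. Grip it by the neck (8 to 36 mm above the origin).
- pulley: Red-painted belt pulley, about 240 g, loose, standing rim end down: a rim 80 mm across with a dark belt groove, 18 mm high, with a plain round neck 42 mm across above it, 46 mm high in all. A 30 mm bore runs right through, open at both ends. Origin: centre of the underside, on the bore's axis; z points up along the neck. Grip it by the neck (18 to 46 mm above the origin).
- blind_cap: Green-painted blind end cap, 300 g, loose, to be left alone: flange 84 mm across and 8 mm thick, neck 46 mm across, 37 mm high in all, closed top without a bore. Origin: centre of the flange's underside; z up.
- spigot_seat (a point): Foot of the upright steel stub shaft, on its axis, level with the aluminium pad (100 mm across, 36 mm above the bench) the hub seats on; z up. Shaft: 22 mm across for 48 mm above this point, then tapering to a 10 mm tip at 60 mm; 24 mm stands out of the seated hub. Shaft and round rust-brown cover (26 mm high beside the pad, five lugs reaching 96 mm from the axis) are fixed to the bench.
Not all that is in view belongs to the job. What is meant by the pulley is not purple, and is the smaller of those in its own colour. What is shaped like the hub but blue is not meant.

How it is judged:
On the way, in this order (a step that is already met when the one before it is completed fails the run):
1. the aluminium hub is over the shaft, flange down, home on the pad (horizontal distance between hub and spigot_seat below 0.01 m and z of hub in the frame of spigot_seat below 0.01 m and angle between hub's own z axis and vertical below 0.175 rad), for 0.2 s.
2. the red pulley is over the shaft, rim end down, resting on the hub (horizontal distance between pulley and spigot_seat below 0.01 m and z of pulley in the frame of spigot_seat below 0.046 m and angle between pulley's own z axis and vertical below 0.175 rad), for 0.2 s.
At the end, for the whole second after the job is handed in: The hub sits flange down on the pad and the pulley rim end down on the hub: each within 10 mm of its seat in height, its axis within 10 mm of the shaft's, upright within 10 degrees, at rest; the green blind cap is within 30 mm of where it was (all of step 1 and all of step 2 and z of pulley in the frame of spigot_seat above 0.026 m and linear speed of each of hub, pulley below 0.02 m/s and distance of blind_cap from where it was at the start of the episode below 0.03 m); the robot touches nothing.
It fails at once if the green blind end cap is moved by more than 30 mm (distance of blind_cap from where it was at the start of the episode above 0.03 m).
It also fails if it takes over 53 s, if anything falls off the work surface, if the arm or the gripper's body presses on something with over 40 N, if the wrist force passes 120 N, or if a joint passes its speed limit or range.

ROBOT

A 7-joint arm with a two-finger parallel gripper is mounted at the origin on the work surface. World frame = base frame: x ahead of the robot, y to its left, z up, the work surface at z = 0. Lengths are in m, angles in rad, forces in N, time in s.
With the tool pointing down it reaches from about 0.4 to 0.85 m from the base axis. Payload 10.4 kg.
Tool frame: the origin (TCP) lies on the mounting face of the last link; the fingertips stand r.tips_ahead ahead of it and the grasp point (between the pads) lies 164 mm ahead of it (r.tips_ahead is the distance from the TCP to the fingertips, in m); z points along the fingers, y is the line along which they close (so a half turn about z gives the same grasp; the last joint's range is limited). The gripper opens to 87 mm and grips with 3 to 60 N. Pads are 19 mm wide; open, the fingers measure 117 mm over their backs; the gripper's body (75 mm by 190 mm) begins 51 mm behind the grasp point.
Start: joints at [1.188, 0.332, -0.065, 1.46, 0.022, 1.35, -0.088], TCP at [0.22, -0.585, 0.405] pointing down, gripper open.
Joint ranges: [-2.6, 2.6], [-0.5, 2.12], [-1.47, 1.34], [0.16, 2.42], [-1.27, 4.41], [0.06, 2.06], [-2.6, 2.6]. Speed limits (rad/s): [2.22, 2.22, 2.79, 2.79, 3.14, 3.14, 3.14].

INTERFACE

Orientations are given as a unit quaternion [x, y, z, w].
In Python, from bench import telemetry, imaging, job, r gives the robot as it stands.
- The arm moves only by the tool move_arm, never from a script. Its argument "steps" is a list of rows, each an object of numbers: "dx", "dy", "dz": the shift along the tool's x, y, z in cm; "spin": the turn about the tool's z in rad. In form: [{"dx": .., "dy": .., "dz": .., "spin": ..}, ...]. A call has 1 to 12 rows; each row shifts and turns the commanded pose from where the row before left it, along the tool's axes as they then stand; what a row does not reach is not made up. A row lasts 1/10 s, in which the tool goes at most 50 mm and 8.59 degrees, less where a joint would pass 70% of its speed; a pose out of reach is approached as far as the arm can. A call with a gripper value outside its range is refused whole. "claw" is the finger opening in cm, from 0 to 8.7, set as the call begins (left out, the last holds). The fingers move at their own pace and stop on an object; "squeeze" is the grip in N (left out, the last holds). Time passes only in rows, so rows that do not move let the fingers close. It gives the time, the measured TCP pose, the force, the opening and the grip force at its end, in the units of the state.
- telemetry.read_state(): the state, without advancing time (a new reading comes with each control period).
- imaging.camera(name): name is "scene" or "side" or "wrist"; returns a dict with "img" (384x512x3 uint8, red, green, blue), "camera_matrix" (3x3 intrinsics, pixels), "D" ([k1, k2, p1, p2, k3] as OpenCV has them; the pictures are not rectified), "R" (3x3) and "t" (3): a world point X has camera coordinates R X + t. Camera axes: x right, y down, z forward; pixel columns grow to the right and rows downward; lengths in m; the calibration is good to about 2 mm. A picture is of the moment at which its call begins. There is no depth.
- job.close_job(): hands the job in; it is judged then, once.
The state is a dict: "time": time; "joint_positions": joint angles; "joint_vel": joint speeds; "joint_torque": joint torques, N m; "ee_pos": TCP position; "eef_rot": TCP orientation; "ft_force": force on the tool from outside, world axes, zero at the start; "torque": the same for the moment, N m; "width": finger opening in m; "grip_force": force on a finger pad.
Only numpy, scipy, OpenCV 4.12 (cv2) and the standard library are available. Lean on these libraries where they do the work, as an engineer would, in place of code of your own. Each camera call takes 0.05 s, during which the arm holds its last target. There are 200 camera calls.

## Working session

There is one attempt and no reset: what is moved stays moved. The work goes in short steps, Python scripts to look and compute and a tool call to move; the robot and the scene stay as the last step left them, time stands still between calls to the robot, and variables do not carry over. Pictures are saved under pics/ and viewed, at most 10 in all, crops included, and the job is handed in when it is done.

Besides the shell and the picture viewer there is one more tool, called after "Emit:" in YAML: its name, and indented under it one key for each argument. move_arm: Moves the arm, as the interface text tells. Its arguments: {"type":"object","properties":{"steps":{"type":"array","items":{"type":"object","properties":{"dx":{"type":"number"},"dy":{"type":"number"},"dz":{"type":"number"},"spin":{"type":"number"}}}},"claw":{"type":"number"},"squeeze":{"type":"number"}},"required":["steps"]}

```bash
mkdir -p pics
python3 - <<'E'
from bench import telemetry, imaging, job, r
import cv2,numpy as np,pickle
d={}
for n in("scene","side","wrist"):
    c=imaging.camera(n);d[n]=c;cv2.imwrite(f"pics/{n}0.png",c["img"][:,:,::-1])
    print(n,np.round(-c["R"].T@c["t"],3),np.round(c["R"][2],2))
pickle.dump(d,open("d0.pkl","wb"))
cv2.imwrite("pics/both0.png",np.hstack([cv2.resize(d[n]["img"][:,:,::-1],(400,300)) for n in("scene","side")]))
s=telemetry.read_state();print(s,r.tips_ahead)
E
```

```text
scene [ 0.984 -0.742  0.755] [-0.46  0.6  -0.66]
side [-0.045  0.714  0.64 ] [ 0.47 -0.72 -0.51]
wrist [ 0.29  -0.559  0.385] [-0.26 -0.09 -0.96]
{'time': 0.15, 'joint_positions': array([ 1.1884244 ,  0.33271708, -0.06466999,  1.46074984,  0.02155444,
        1.34988879, -0.08854329]), 'joint_vel': array([-0.00080792, -0.00104177, -0.0018615 , -0.00455372, -0.00042673,
       -0.00089745, -0.00017757]), 'joint_torque': array([ 1.28750093e-03, -6.23629689e+01,  2.49886222e-02, -3.90142572e+01,
       -6.13644579e-02,  3.71507357e-02,  6.83928783e-05]), 'ee_pos': array([ 0.22000338, -0.58489538,  0.40414183]), 'eef_rot': array([ 9.83869751e-01,  1.78885511e-01, -1.01337421e-04, -5.25604404e-04]), 'ft_force': array([-0.88877082,  0.57899925,  0.23156205]), 'torque': array([-0.00717226, -0.00777858,  0.0059203 ]), 'grip_force': 0.0, 'width': 0.08693011366278615} 0.1822
```

View pics/scene0.png

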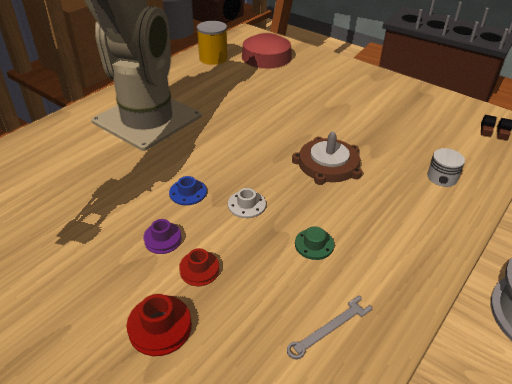

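View pics/side0.png

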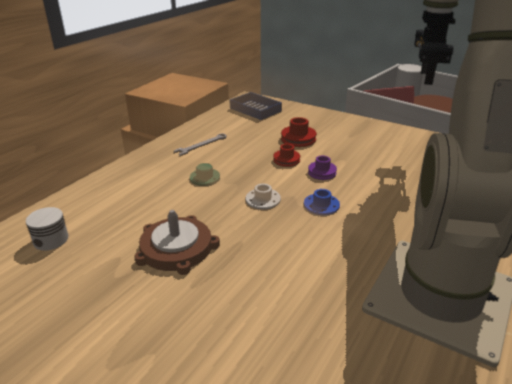

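Scene view: hub (247,202), small red pulley (199,266), cap (315,242), cover pad (330,155) with shaft tip (333,136). Side view: hub (263,198), pulley (287,155), cap (205,173), pad (175,237) with shaft tip (173,214).

```bash
cat > h.py <<'E'
import cv2,numpy as np
def ray(c,uv):
    p=cv2.undistortPoints(np.array([[uv]],float),c["camera_matrix"],c["D"])[0,0]
    d=c["R"].T@np.array([p[0],p[1],1.]);return -c["R"].T@c["t"].ravel(),d/np.linalg.norm(d)
def plane(c,uv,z):
    o,d=ray(c,uv);return o+d*(z-o[2])/d[2]
def tri(a,b):
    A=0;y=0
    for o,d in(a,b):
        P=np.eye(3)-np.outer(d,d);A=A+P;y=y+P@o
    return np.linalg.solve(A,y)
def proj(c,X):
    return cv2.projectPoints(np.array([X],float),cv2.Rodrigues(c["R"])[0],c["t"],c["camera_matrix"],c["D"])[0].ravel()
def mask(c,kind):
    h=cv2.cvtColor(c["img"],cv2.COLOR_RGB2HSV).astype(int);H,S,V=h[...,0],h[...,1],h[...,2]
    return {"red":((H<6)|(H>174))&(S>150)&(V>50),"grey":(S<60)&(V>110),"green":(H>40)&(H<90)&(S>40)}[kind].astype(np.uint8)
def blob(c,kind,uv,R=40):
    m=mask(c,kind);n,l,st,ce=cv2.connectedComponentsWithStats(m)
    k=min((i for i in range(1,n) if st[i,4]>30),key=lambda i:np.hypot(*(ce[i]-uv)))
    return ce[k],st[k],l==k
E
python3 - <<'E'
import pickle;from h import *
d=pickle.load(open("d0.pkl","rb"));a,b=d["scene"],d["side"]
for n,k,u,v,z in(("hub","grey",(247,202),(263,198),.012),("pulley","red",(199,266),(287,155),.016),("cap","green",(315,242),(205,173),.012),("pad","grey",(330,155),(175,237),.036)):
    x,y=blob(a,k,u),blob(b,k,v)
    print(n,x[0].round(1),x[1],y[0].round(1),y[1],plane(a,x[0],z).round(3),plane(b,y[0],z).round(3),tri(ray(a,x[0]),ray(b,y[0])).round(3))
print("tip",tri(ray(a,(333,134)),ray(b,(173,212))).round(4))
print(a["camera_matrix"].round(0),d["wrist"]["camera_matrix"].round(0),d["wrist"]["R"].round(2))
from scipy.spatial.transform import Rotation as R
print(R.from_quat([.98387,.178886,-.0001,-.0005]).as_matrix().round(3))
E
```

```text
hub [245.4 203.6] [228 188  38  30 719] [263.1 197.3] [246 184  34  24 397] [ 0.466 -0.113  0.012] [ 0.457 -0.1    0.012] [ 0.462 -0.108  0.006]
pulley [198.4 267.8] [ 180  249   39   37 1044] [293.7 141.4] [274 119  42  46 785] [ 0.516 -0.323  0.016] [ 0.538 -0.412  0.016] [ 0.52  -0.346  0.045]Traceback (most recent call last):
  File "<stdin>", line 4, in <module>
  File "h.py", line 19, in blob
    k=min((i for i in range(1,n) if st[i,4]>30),key=lambda i:np.hypot(*(ce[i]-uv)))
ValueError: min() iterable argument is empty
```

View pics/wrist0.png

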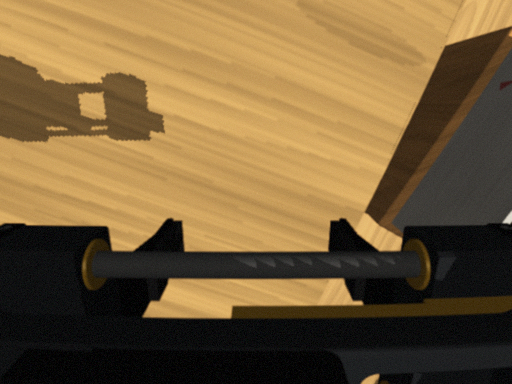

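The wrist view shows only bench and its own shadow at (100,110); the fingers fill the bottom of the frame, so the camera looks along tool +x. The cap isn't needed and the side thresholds are poor, so I'll fit the ellipses of the neck top and pad.

Run:
```python
import pickle;from h import *
d=pickle.load(open("d0.pkl","rb"));a,b=d["scene"],d["side"]
for n,c,u in(("scene",a,(330,155)),("side",b,(175,237))):
    h=cv2.cvtColor(c["img"],cv2.COLOR_RGB2HSV).astype(int)
    ce,st,m=blob(c,"grey",u); 
    ct=max(cv2.findContours(m.astype(np.uint8),cv2.RETR_EXTERNAL,2)[0],key=cv2.contourArea)
    e=cv2.fitEllipse(cv2.convexHull(ct));print(n,"pad",st,np.round(e[0],1),np.round(e[1],1),plane(c,e[0],.036).round(4))
t=tri(ray(a,(333,134)),ray(b,(173,212)));print("tip",t.round(4))
x=blob(b,"red",(287,157));print(x[:2])
for i,(c,s) in enumerate(((a,(275,190,105,385)),(b,(240,150,300,200)))): pass
big=lambda c,u,w,h,s:cv2.resize(c["img"][u[1]-h:u[1]+h,u[0]-w:u[0]+w,::-1],None,fx=s,fy=s,interpolation=2)
cv2.imwrite("pics/crop1.png",np.vstack([np.hstack([big(a,(330,155),40,30,5),big(b,(175,235),40,30,5)]),np.hstack([big(a,(247,202),40,30,5),big(b,(263,197),40,30,5)])]))
```

```text
scene pad [311 141  39  26 637] [329.5 153.3] [25.1 39.1] [0.5296 0.1487 0.036 ]
side pad [162 220  36  29 560] [175.4 234.3] [28.  45.1] [0.5221 0.1548 0.036 ]
tip [0.5271 0.1523 0.0918]
(array([293.66242038, 141.39235669]), array([274, 119,  42,  46, 785], dtype=int32))
```

View pics/crop1.png

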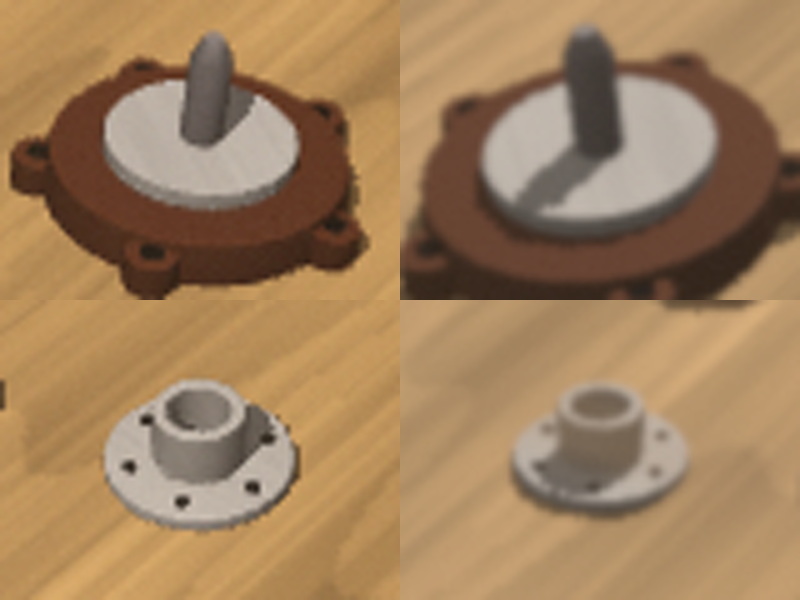

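The crop shows the pad top centred at scene (330.3,152.4) and side (174.8,234.6), and the shaft tip at scene (332.8,132.2) and side (172.4,210.6). The hub's neck-top ring is at scene (248,193.6) and side (263,187.6).

```bash
cat >> h.py <<'E'
from scipy.spatial.transform import Rotation
def move(s,T):
    Rm=Rotation.from_quat(s["eef_rot"]).as_matrix();return (Rm.T@(np.array(T)-s["ee_pos"])*100).round(2)
E
python3 - <<'E'
import pickle;from h import *;from bench import telemetry
d=pickle.load(open("d0.pkl","rb"));a,b=d["scene"],d["side"]
for n,u,v,z in(("pad",(330.3,152.4),(174.8,234.6),.036),("tip",(332.8,132.2),(172.4,210.6),.096),("hub",(248,193.6),(263,187.6),.036)):
    print(n,tri(ray(a,u),ray(b,v)).round(4),plane(a,u,z).round(4),plane(b,v,z).round(4))
s=telemetry.read_state();print(move(s,(.463,-.113,.32)))
E
```

```text
pad [0.5263 0.1549 0.0337] [0.5289 0.1534 0.036 ] [0.5224 0.1564 0.036 ]
tip [0.5261 0.1534 0.0962] [0.5271 0.1554 0.096 ] [0.5245 0.1526 0.096 ]
hub [ 0.4632 -0.1044  0.0356] [ 0.4661 -0.1033  0.036 ] [ 0.4607 -0.1059  0.036 ]
[ 39.36 -35.61   8.45]
```

Emit:
move_arm:
  steps:
    - {"dx": 3.3,"dy": -3.03,"dz": 0.62}
    - {"dx": 3.3,"dy": -3.03,"dz": 0.62}
    - {"dx": 3.3,"dy": -3.03,"dz": 0.62}
    - {"dx": 3.3,"dy": -3.03,"dz": 0.62}
    - {"dx": 3.3,"dy": -3.03,"dz": 0.62}
    - {"dx": 3.3,"dy": -3.03,"dz": 0.62}
    - {"dx": 3.3,"dy": -3.03,"dz": 0.62}
    - {"dx": 3.3,"dy": -3.03,"dz": 0.62}
    - {"dx": 3.3,"dy": -3.03,"dz": 0.62}
    - {"dx": 3.3,"dy": -3.03,"dz": 0.62}
    - {"dx": 3.3,"dy": -3.03,"dz": 0.62}
    - {"dx": 3.3,"dy": -3.03,"dz": 0.62}
  claw: 8.7

```text
$.steps[0]: bad value
```

Emit:
move_arm:
  steps:
    - {"dx": 0}
    - {"dx": 0}
    - {"dx": 0}

```text
$.steps[0]: bad value
```

Run:
```python
from h import *;from bench import telemetry,imaging
import pickle
s=telemetry.read_state();c=imaging.camera("wrist");pickle.dump((s,c),open("w1.pkl","wb"))
print(s["time"],s["ee_pos"],s["ft_force"])
cv2.imwrite("pics/w1.png",c["img"][:,:,::-1])
print(proj(c,(.463,-.1045,.036)))
```

```text
0.15 [ 0.22000338 -0.58489538  0.40414183] [-0.88877082  0.57899925  0.23156205]
[ -60.5348958  -162.59011708]
```

View pics/w1.png

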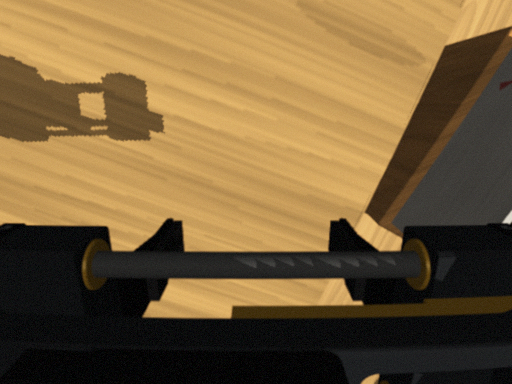

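Nothing changed in this view: the rows were refused, presumably because each needs all four keys.

Emit:
move_arm:
  steps:
    - {"dx": 3.3,"dy": -3.03,"dz": 0.62,"spin": 0}
    - {"dx": 3.3,"dy": -3.03,"dz": 0.62,"spin": 0}
    - {"dx": 3.3,"dy": -3.03,"dz": 0.62,"spin": 0}
    - {"dx": 3.3,"dy": -3.03,"dz": 0.62,"spin": 0}
    - {"dx": 3.3,"dy": -3.03,"dz": 0.62,"spin": 0}
    - {"dx": 3.3,"dy": -3.03,"dz": 0.62,"spin": 0}
    - {"dx": 3.3,"dy": -3.03,"dz": 0.62,"spin": 0}
    - {"dx": 3.3,"dy": -3.03,"dz": 0.62,"spin": 0}
    - {"dx": 3.3,"dy": -3.03,"dz": 0.62,"spin": 0}
    - {"dx": 3.3,"dy": -3.03,"dz": 0.62,"spin": 0}
    - {"dx": 3.3,"dy": -3.03,"dz": 0.62,"spin": 0}
    - {"dx": 3.3,"dy": -3.03,"dz": 0.62,"spin": 0}
  claw: 8.7

```text
time: 1.4
ee_pos: [0.4631, -0.1035, 0.3303]
eef_rot: [0.984, 0.179, 0.0, 0.0]
ft_force: [1.2, -1.0, 0.1]
width: 0.0872
grip_force: 0.0
```

Emit:
move_arm:
  steps:
    - {"dx": 0,"dy": 0,"dz": 0,"spin": 0}
    - {"dx": 0,"dy": 0,"dz": 0,"spin": 0}

```text
time: 1.6
ee_pos: [0.4629, -0.1044, 0.3301]
eef_rot: [0.984, 0.18, -0.0, -0.0]
ft_force: [-0.8, -0.7, 0.3]
width: 0.0867
grip_force: 0.0
```

Run:
```python
from h import *;from bench import telemetry,imaging
import pickle
s=telemetry.read_state();c=imaging.camera("wrist");pickle.dump((s,c),open("w1.pkl","wb"))
print(s["time"],s["ee_pos"],s["ft_force"])
cv2.imwrite("pics/w1b.png",c["img"][:,:,::-1])
print(proj(c,(.463,-.1045,.036)),c["camera_matrix"][0,0])
```

```text
1.6 [ 0.46286425 -0.10438782  0.33011478] [-0.76409651 -0.70691475  0.28021628]
[255.14165187 185.2341665 ] 297.04161102187794
```

View pics/w1b.png

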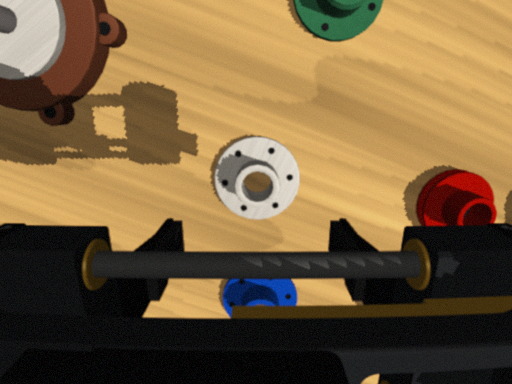

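Wrist view: hub bore at about (257,182), within 3 px of the prediction at (255,185). The pulley neck-top is at (477,212), the pad and shaft are at top left, and the blue decoy is at (260,290).

Run:
```python
import pickle;from h import *
s,c=pickle.load(open("w1.pkl","rb"))
m=mask(c,"grey");m[:130]=0;m[222:]=0;m[:,:205]=0;m[:,305:]=0
# flange outline: convex hull incl. shadowed parts
ct=np.vstack(cv2.findContours(m,cv2.RETR_EXTERNAL,2)[0]);e=cv2.fitEllipse(cv2.convexHull(ct));print(e,plane(c,e[0],.008))
# bore
g=(1-m)*255
for k in cv2.findContours(m,cv2.RETR_CCOMP,2)[0]:
    if 300<cv2.contourArea(k)<1500:
        f=cv2.fitEllipse(k);print("bore?",f,plane(c,f[0],.036))
print("hand",plane(c,(257,180),.036),plane(c,(477,212),.046))
m=mask(c,"red");ct=max(cv2.findContours(m,cv2.RETR_EXTERNAL,2)[0],key=cv2.contourArea);e=cv2.fitEllipse(ct);print(e,plane(c,e[0],.018))
```

```text
((256.5435791015625, 177.45347595214844), (82.22592163085938, 84.71499633789062), 91.81304931640625) [ 0.4642909  -0.10550062  0.008     ]
bore? ((257.60101318359375, 185.8034210205078), (29.728761672973633, 31.26410484313965), 157.03738403320312) [ 0.46330663 -0.10690523  0.036     ]
bore? ((245.50741577148438, 174.4618682861328), (32.55348587036133, 50.243038177490234), 85.88361358642578) [ 0.46966706 -0.09220683  0.036     ]
hand [ 0.46846567 -0.1043283   0.036     ] [ 0.51737061 -0.31679569  0.046     ]
((457.6445007324219, 199.26043701171875), (55.85918426513672, 82.47399139404297), 90.36722564697266) [ 0.52043461 -0.3132009   0.018     ]
```

Emit:
move_arm:
  steps:
    - {"dx": 0.06,"dy": 0.14,"dz": 3,"spin": 0}
    - {"dx": 0,"dy": 0,"dz": 4,"spin": 0}
    - {"dx": 0,"dy": 0,"dz": 3.5,"spin": 0}
    - {"dx": 0,"dy": 0,"dz": 2,"spin": 0}
    - {"dx": 0,"dy": 0,"dz": 1,"spin": 0}
    - {"dx": 0,"dy": 0,"dz": 0,"spin": 0}
    - {"dx": 0,"dy": 0,"dz": 0,"spin": 0}

```text
time: 2.35
ee_pos: [0.4641, -0.107, 0.1963]
eef_rot: [0.984, 0.178, 0.0, 0.0]
ft_force: [-0.5, 0.8, -0.1]
width: 0.0867
grip_force: 0.0
```

Emit:
move_arm:
  steps:
    - {"dx": 0,"dy": 0,"dz": 0,"spin": 0}
    - {"dx": 0,"dy": 0,"dz": 0,"spin": 0}
    - {"dx": 0,"dy": 0,"dz": 0,"spin": 0}
    - {"dx": 0,"dy": 0,"dz": 0,"spin": 0}
    - {"dx": 0,"dy": 0,"dz": 0,"spin": 0}
    - {"dx": 0,"dy": 0,"dz": 0,"spin": 0}
    - {"dx": 0,"dy": 0,"dz": 0,"spin": 0}
    - {"dx": 0,"dy": 0,"dz": 0,"spin": 0}
  claw: 3.5
  squeeze: 25

```text
time: 3.15
ee_pos: [0.4637, -0.1063, 0.1953]
eef_rot: [0.984, 0.179, -0.0, -0.0]
ft_force: [-1.7, 1.0, 2.1]
width: 0.043
grip_force: 25.0
```

Emit:
move_arm:
  steps:
    - {"dx": 0,"dy": 0,"dz": -3,"spin": 0}
    - {"dx": 0,"dy": 0,"dz": -5,"spin": 0}
    - {"dx": 0,"dy": 0,"dz": -4.5,"spin": 0}
    - {"dx": 1,"dy": -3.7,"dz": 0,"spin": 0}
    - {"dx": 1,"dy": -3.7,"dz": 0,"spin": 0}
    - {"dx": 1,"dy": -3.7,"dz": 0,"spin": 0}
    - {"dx": 1,"dy": -3.7,"dz": 0,"spin": 0}
    - {"dx": 1,"dy": -3.7,"dz": 0,"spin": 0}
    - {"dx": 1,"dy": -3.7,"dz": 0,"spin": 0}
    - {"dx": 0,"dy": 0,"dz": 0,"spin": 0}
    - {"dx": 0,"dy": 0,"dz": 0,"spin": 0}
    - {"dx": 0,"dy": 0,"dz": 0,"spin": 0}

```text
time: 4.35
ee_pos: [0.4418, 0.1216, 0.3201]
eef_rot: [0.984, 0.178, -0.0, 0.0]
ft_force: [-0.1, 0.2, -1.5]
width: 0.0435
grip_force: 25.0
```

Run:
```python
from h import *;from bench import telemetry,imaging
import pickle
s=telemetry.read_state();c=imaging.camera("wrist");pickle.dump((s,c),open("w2.pkl","wb"))
print(s["time"],s["ee_pos"],s["ft_force"],s["width"])
cv2.imwrite("pics/w2.png",c["img"][:,:,::-1])
print(proj(c,(.526,.154,.036)),proj(c,(.526,.154,.096)))
```

```text
4.35 [0.44184418 0.12159766 0.32006393] [-0.05301856  0.24541331 -1.50834435] 0.04346606728204774
[253.69131309  85.81436274] [253.06473511  80.19665827]
```

View pics/w2.png

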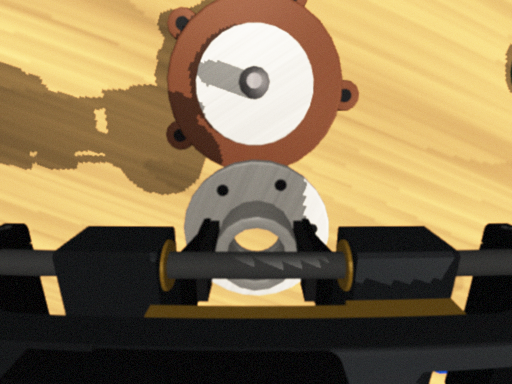

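The pad is centred at about (254,83) with the shaft tip at (255,81), agreeing with the prediction. The hub is held level with its bore at (257,240).

Run:
```python
import pickle;from h import *
s,c=pickle.load(open("w2.pkl","rb"))
h=cv2.cvtColor(c["img"],cv2.COLOR_RGB2HSV)
m=((h[...,1]<60)&(h[...,2]>150)).astype(np.uint8);m[152:]=0
ct=max(cv2.findContours(m,cv2.RETR_EXTERNAL,2)[0],key=cv2.contourArea);e=cv2.fitEllipse(cv2.convexHull(ct));P=plane(c,e[0],.036);print("pad",e,P)
T=plane(c,(255,81),.096);print("tip",T)
# held hub: top arc of flange, circle fit by rays at plane z of flange top
zf=s["ee_pos"][2]-.195+.008
H=np.array([plane(c,p,zf)[:2] for p in((185,222),(196,195),(220,171),(256,161),(292,170),(320,200),(328,235))])
A=np.c_[2*H,np.ones(7)];q=np.linalg.lstsq(A,(H**2).sum(1),rcond=None)[0];print("hub",q[:2],np.sqrt(q[2]+q[:2]@q[:2]))
R=Rotation.from_quat(s["eef_rot"]).as_matrix()
print("hub-tcp tool cm",100*R.T@np.r_[q[:2]-s["ee_pos"][:2],0])
for t in(P,T,(.526,.154,0)):print(100*R.T@np.r_[np.array(t[:2])-s["ee_pos"][:2],0])
```

```text
pad ((254.10614013671875, 83.31484985351562), (117.33016204833984, 122.64107513427734), 179.1066436767578) [0.52802602 0.15438042 0.036     ]
tip [0.52597323 0.1526399  0.096     ]
hub [0.44169694 0.11997179] 0.04373812356802485
hub-tcp tool cm [-7.08569600e-02  1.47072872e-01  9.70853720e-05]
[ 9.22053086e+00 -4.45424402e-02 -5.82659098e-03]
[ 8.96721861e+00  4.63780427e-02 -5.63454208e-03]
[ 9.01746672e+00 -8.00378773e-02 -5.71127565e-03]
```

Emit:
move_arm:
  steps:
    - {"dx": 3,"dy": -0.08,"dz": 0,"spin": 0}
    - {"dx": 3,"dy": 0,"dz": 0,"spin": 0}
    - {"dx": 2,"dy": 0,"dz": 0,"spin": 0}
    - {"dx": 1.1,"dy": 0,"dz": 0,"spin": 0}
    - {"dx": 0,"dy": 0,"dz": 0,"spin": 0}
    - {"dx": 0,"dy": 0,"dz": 0,"spin": 0}
    - {"dx": 0,"dy": 0,"dz": 1,"spin": 0}
    - {"dx": 0,"dy": 0,"dz": 1,"spin": 0}
    - {"dx": 0,"dy": 0,"dz": 1,"spin": 0}
    - {"dx": 0,"dy": 0,"dz": 0.7,"spin": 0}
    - {"dx": 0,"dy": 0,"dz": 0.3,"spin": 0}
    - {"dx": 0,"dy": 0,"dz": 0,"spin": 0}

```text
time: 5.6
ee_pos: [0.5265, 0.1553, 0.2798]
eef_rot: [0.984, 0.179, -0.0, -0.0]
ft_force: [-0.8, 0.4, -2.0]
width: 0.0431
grip_force: 25.0
```

Run:
```python
from h import *;from bench import telemetry,imaging
s=telemetry.read_state();print(s["time"],s["ee_pos"],s["ft_force"],s["width"])
big=lambda c,X,w,h,k:(lambda u:cv2.resize(c["img"][u[1]-h:u[1]+h,u[0]-w:u[0]+w,::-1],None,fx=k,fy=k,interpolation=2))(proj(c,X).astype(int))
cv2.imwrite("pics/c3.png",np.hstack([big(imaging.camera(n),(.526,.154,.07),40,50,5) for n in("scene","side")]))
```

```text
5.6 [0.52648816 0.15531089 0.27978483] [-0.78762821  0.3952339  -2.02221346] 0.043067059820363
```

View pics/c3.png

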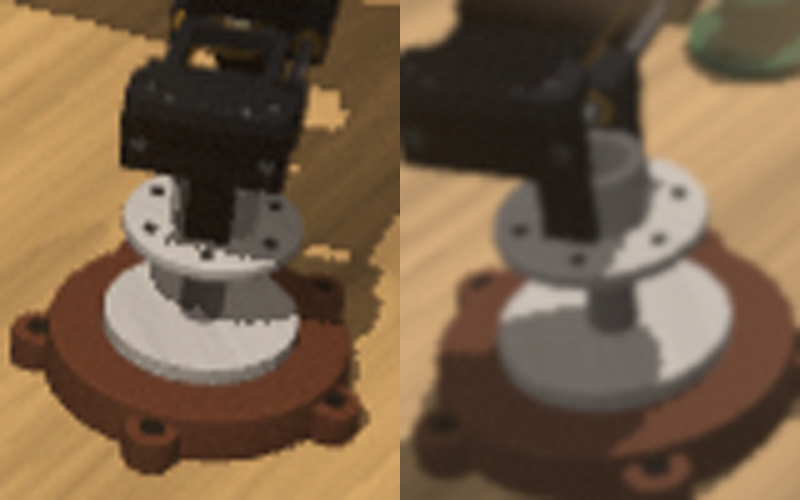

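The hub is threaded onto the tip in both views, with the shaft entering the centre of the flange at about (205,290) and (612,300). Lowering it home.

Emit:
move_arm:
  steps:
    - {"dx": 0,"dy": 0,"dz": 0.8,"spin": 0}
    - {"dx": 0,"dy": 0,"dz": 0.8,"spin": 0}
    - {"dx": 0,"dy": 0,"dz": 0.8,"spin": 0}
    - {"dx": 0,"dy": 0,"dz": 0.8,"spin": 0}
    - {"dx": 0,"dy": 0,"dz": 0.8,"spin": 0}
    - {"dx": 0,"dy": 0,"dz": 0.5,"spin": 0}
    - {"dx": 0,"dy": 0,"dz": 0.2,"spin": 0}
    - {"dx": 0,"dy": 0,"dz": 0,"spin": 0}
    - {"dx": 0,"dy": 0,"dz": 0,"spin": 0}

```text
time: 6.6
ee_pos: [0.5268, 0.1554, 0.2336]
eef_rot: [0.984, 0.179, 0.0, 0.0]
ft_force: [0.4, 1.1, -2.6]
width: 0.0433
grip_force: 25.0
```

Emit:
move_arm:
  steps:
    - {"dx": 0,"dy": 0,"dz": 0.1,"spin": 0}
    - {"dx": 0,"dy": 0,"dz": 0.1,"spin": 0}
    - {"dx": 0,"dy": 0,"dz": 0,"spin": 0}
    - {"dx": 0,"dy": 0,"dz": 0,"spin": 0}

```text
time: 7.0
ee_pos: [0.5267, 0.1554, 0.2315]
eef_rot: [0.984, 0.179, 0.0, 0.0]
ft_force: [-0.6, -0.1, -1.4]
width: 0.0429
grip_force: 25.0
```

Emit:
move_arm:
  steps:
    - {"dx": 0,"dy": 0,"dz": 0,"spin": 0}
    - {"dx": 0,"dy": 0,"dz": 0,"spin": 0}
    - {"dx": 0,"dy": 0,"dz": 0,"spin": 0}
    - {"dx": 0,"dy": 0,"dz": 0,"spin": 0}
    - {"dx": 0,"dy": 0,"dz": 0,"spin": 0}
    - {"dx": 0,"dy": 0,"dz": 0,"spin": 0}
    - {"dx": 0,"dy": 0,"dz": 0,"spin": 0}
  claw: 8.7

```text
time: 7.7
ee_pos: [0.5266, 0.1554, 0.2313]
eef_rot: [0.984, 0.179, 0.0, 0.0]
ft_force: [0.1, 0.5, -0.1]
width: 0.0852
grip_force: 0.0
```

Emit:
move_arm:
  steps:
    - {"dx": 0,"dy": 0,"dz": -3,"spin": 0}
    - {"dx": 0,"dy": 0,"dz": -4,"spin": 0}
    - {"dx": 0,"dy": 0,"dz": -3,"spin": 0}
    - {"dx": -1.72,"dy": 4.36,"dz": 0,"spin": 0}
    - {"dx": -1.72,"dy": 4.36,"dz": 0,"spin": 0}
    - {"dx": -1.72,"dy": 4.36,"dz": 0,"spin": 0}
    - {"dx": -1.72,"dy": 4.36,"dz": 0,"spin": 0}
    - {"dx": -1.72,"dy": 4.36,"dz": 0,"spin": 0}
    - {"dx": -1.72,"dy": 4.36,"dz": 0,"spin": 0}
    - {"dx": -1.72,"dy": 4.36,"dz": 0,"spin": 0}
    - {"dx": -1.72,"dy": 4.36,"dz": 0,"spin": 0}
    - {"dx": -1.72,"dy": 4.36,"dz": 0,"spin": 0}

```text
time: 8.9
ee_pos: [0.5196, -0.2683, 0.3315]
eef_rot: [0.984, 0.179, 0.0, 0.0]
ft_force: [0.7, -0.4, 0.5]
width: 0.0869
grip_force: 0.0
```

Emit:
move_arm:
  steps:
    - {"dx": -1.72,"dy": 4.36,"dz": 0,"spin": 0}
    - {"dx": 0,"dy": 0,"dz": 0,"spin": 0}
    - {"dx": 0,"dy": 0,"dz": 0,"spin": 0}
    - {"dx": 0,"dy": 0,"dz": 0,"spin": 0}

```text
time: 9.3
ee_pos: [0.5195, -0.3121, 0.3313]
eef_rot: [0.984, 0.18, 0.0, -0.0]
ft_force: [-0.3, 1.1, -0.3]
width: 0.0871
grip_force: 0.0
```

Run:
```python
from h import *;from bench import telemetry,imaging
import pickle
s=telemetry.read_state();c=imaging.camera("wrist")
print(s["time"],s["ee_pos"],s["width"])
m=mask(c,"red");n,l,st,ce=cv2.connectedComponentsWithStats(m)
print([(st[i],ce[i].round(1)) for i in range(1,n) if st[i,4]>100])
print(proj(c,(.519,-.314,.046)),proj(c,(.519,-.314,.018)))
big=lambda c,X,w,h,k:(lambda u:cv2.resize(c["img"][u[1]-h:u[1]+h,u[0]-w:u[0]+w,::-1],None,fx=k,fy=k,interpolation=2))(proj(c,X).astype(int))
L=[big(imaging.camera(n),(.526,.154,.07),40,48,4) for n in("scene","side")]
cv2.imwrite("pics/c4.png",np.vstack([np.hstack([cv2.resize(x,(200,240)) for x in L]+[np.zeros((240,112,3),np.uint8)]),c["img"][:320,:,::-1]]))
pickle.dump((s,c),open("w4.pkl","wb"))
```

```text
9.3 [ 0.51954387 -0.31209053  0.33133928] 0.08713445011455893
[(array([ 343,  149,  111,  103, 7501], dtype=int32), array([395.4, 195.6])), (array([ 222,  150,   76,   74, 3946], dtype=int32), array([259.4, 186.3]))]
[256.75085711 189.24696146] [256.69116407 181.73575128]
```

View pics/c4.png

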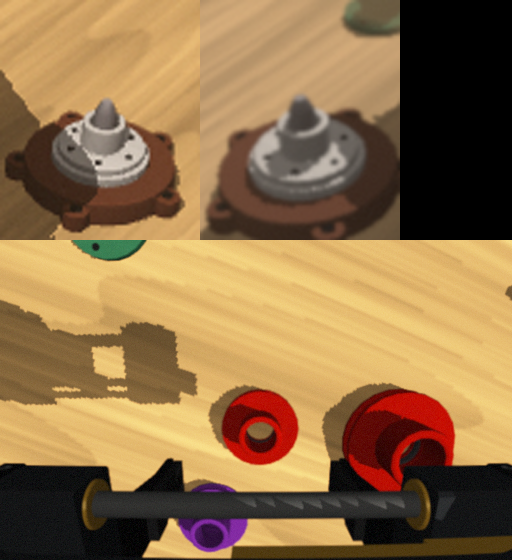

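The hub is seated flange down on the pad with the shaft standing out of it. In the wrist image the pulley's bore top is at (260.5,193), the big red decoy is clear at (400,195), and purple is at (210,285).

Run:
```python
import pickle;from h import *
s,c=pickle.load(open("w4.pkl","rb"))
m=mask(c,"red");m[:,315:]=0
cs=cv2.findContours(m,cv2.RETR_CCOMP,2)[0];cs=sorted(cs,key=cv2.contourArea)[::-1][:2]
R=Rotation.from_quat(s["eef_rot"]).as_matrix()
for k,z in zip(cs,(.016,.046)):
    e=cv2.fitEllipse(k);P=plane(c,e[0],z);print(e,P,100*R.T@np.r_[P[:2]-s["ee_pos"][:2],0])
P=plane(c,(260.5,193),.046);print(P,100*R.T@np.r_[P[:2]-s["ee_pos"][:2],0])
```

```text
((259.45660400390625, 186.8686065673828), (73.41737365722656, 74.3414535522461), 78.28872680664062) [ 0.5144058  -0.31880131  0.016     ] [-7.17868675e-01  4.46104302e-01 -5.53509089e-04]
((259.845703125, 191.8642578125), (21.519065856933594, 28.11009407043457), 87.58096313476562) [ 0.51764556 -0.31760259  0.046     ] [-3.72435191e-01  4.48504425e-01 -4.09555349e-04]
[ 0.5168281  -0.31856949  0.046     ] [-4.83085124e-01  5.10052111e-01 -4.90804159e-04]
```

Emit:
move_arm:
  steps:
    - {"dx": -0.5,"dy": 0.38,"dz": 2,"spin": 0}
    - {"dx": 0,"dy": 0,"dz": 4,"spin": 0}
    - {"dx": 0,"dy": 0,"dz": 3.5,"spin": 0}
    - {"dx": 0,"dy": 0,"dz": 2,"spin": 0}
    - {"dx": 0,"dy": 0,"dz": 1.3,"spin": 0}
    - {"dx": 0,"dy": 0,"dz": 0,"spin": 0}
    - {"dx": 0,"dy": 0,"dz": 0,"spin": 0}

```text
time: 10.15
ee_pos: [0.5164, -0.3185, 0.2044]
eef_rot: [0.984, 0.179, 0.001, 0.0]
ft_force: [0.3, -0.8, 1.5]
width: 0.0871
grip_force: 0.0
```

Emit:
move_arm:
  steps:
    - {"dx": 0,"dy": 0,"dz": 0,"spin": 0}
    - {"dx": 0,"dy": 0,"dz": 0,"spin": 0}
    - {"dx": 0,"dy": 0,"dz": 0,"spin": 0}
    - {"dx": 0,"dy": 0,"dz": 0,"spin": 0}
    - {"dx": 0,"dy": 0,"dz": 0,"spin": 0}
    - {"dx": 0,"dy": 0,"dz": 0,"spin": 0}
    - {"dx": 0,"dy": 0,"dz": 0,"spin": 0}
    - {"dx": 0,"dy": 0,"dz": 0,"spin": 0}
  claw: 3.3
  squeeze: 30

```text
time: 10.95
ee_pos: [0.5158, -0.3185, 0.2034]
eef_rot: [0.984, 0.179, -0.0, -0.0]
ft_force: [0.2, -0.1, 1.0]
width: 0.0415
grip_force: 30.0
```

Emit:
move_arm:
  steps:
    - {"dx": 0,"dy": 0,"dz": -3,"spin": 0}
    - {"dx": 0,"dy": 0,"dz": -5,"spin": 0}
    - {"dx": 0,"dy": 0,"dz": -4.5,"spin": 0}
    - {"dx": 0.87,"dy": -4.39,"dz": 0,"spin": 0}
    - {"dx": 0.87,"dy": -4.39,"dz": 0,"spin": 0}
    - {"dx": 0.87,"dy": -4.39,"dz": 0,"spin": 0}
    - {"dx": 0.87,"dy": -4.39,"dz": 0,"spin": 0}
    - {"dx": 0.87,"dy": -4.39,"dz": 0,"spin": 0}
    - {"dx": 0.87,"dy": -4.39,"dz": 0,"spin": 0}
    - {"dx": 0.87,"dy": -4.39,"dz": 0,"spin": 0}
    - {"dx": 0.87,"dy": -4.39,"dz": 0,"spin": 0}
    - {"dx": 0.87,"dy": -4.39,"dz": 0,"spin": 0}

```text
time: 12.15
ee_pos: [0.4492, 0.0804, 0.3283]
eef_rot: [0.984, 0.179, 0.0, 0.0]
ft_force: [1.3, -0.3, -2.3]
width: 0.0412
grip_force: 30.0
```

Emit:
move_arm:
  steps:
    - {"dx": 0.87,"dy": -4.39,"dz": 0,"spin": 0}
    - {"dx": 0,"dy": 0,"dz": 0,"spin": 0}
    - {"dx": 0,"dy": 0,"dz": 0,"spin": 0}
    - {"dx": 0,"dy": 0,"dz": 0,"spin": 0}

```text
time: 12.55
ee_pos: [0.4429, 0.1218, 0.3281]
eef_rot: [0.984, 0.178, -0.0, 0.0]
ft_force: [-0.3, -0.1, -2.8]
width: 0.0413
grip_force: 30.0
```

Run:
```python
from h import *;from bench import telemetry,imaging
import pickle
s=telemetry.read_state();c=imaging.camera("wrist");pickle.dump((s,c),open("w5.pkl","wb"))
print(s["time"],s["ee_pos"],s["width"])
R=Rotation.from_quat(s["eef_rot"]).as_matrix();f=lambda P:(100*R.T@np.r_[P[:2]-s["ee_pos"][:2],0])[:2].round(2)
m=mask(c,"red");ys,xs=np.nonzero(m)
ct=max(cv2.findContours(m,cv2.RETR_EXTERNAL,2)[0],key=cv2.contourArea)[:,0].astype(float)
pts=ct[ct[:,1]<ct[:,1].min()+35]  # far rim arc
z=s["ee_pos"][2]-.2034+.018
H=np.array([plane(c,p,z)[:2] for p in pts]);q=np.linalg.lstsq(np.c_[2*H,np.ones(len(H))],(H**2).sum(1),rcond=None)[0]
print("pulley",f(q),np.sqrt(q[2]+q[:2]@q[:2]),pts.min(0),pts.max(0))
T=np.array((.5266,.1552,0));print("target",f(T))
cv2.imwrite("pics/w5.png",c["img"][:,:,::-1])
```

```text
12.55 [0.44285297 0.12179609 0.3280795 ] 0.04130116442742855
pulley [0.38 0.12] 0.03504358055559216 [202. 169.] [309. 203.]
target [ 9.01 -0.19]
```

View pics/w5.png

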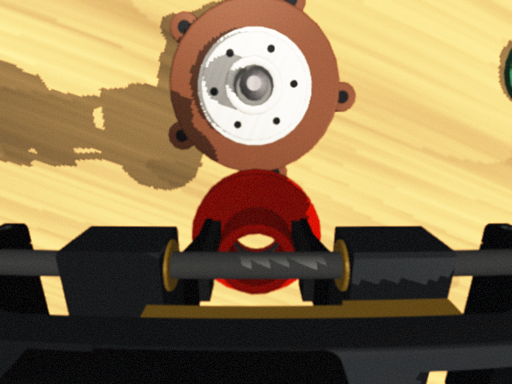

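The pulley is held level at (257,235), and the seated hub and shaft are centred at (254,83). The target is about 9.1 cm ahead.

Emit:
move_arm:
  steps:
    - {"dx": 3,"dy": -0.13,"dz": 0,"spin": 0}
    - {"dx": 3,"dy": 0,"dz": 0,"spin": 0}
    - {"dx": 2,"dy": 0,"dz": 0,"spin": 0}
    - {"dx": 1.1,"dy": 0,"dz": 0,"spin": 0}
    - {"dx": 0,"dy": 0,"dz": 0,"spin": 0}
    - {"dx": 0,"dy": 0,"dz": 0,"spin": 0}
    - {"dx": 0,"dy": 0,"dz": 0.8,"spin": 0}
    - {"dx": 0,"dy": 0,"dz": 0.8,"spin": 0}
    - {"dx": 0,"dy": 0,"dz": 0.8,"spin": 0}
    - {"dx": 0,"dy": 0,"dz": 0.8,"spin": 0}
    - {"dx": 0,"dy": 0,"dz": 0.5,"spin": 0}
    - {"dx": 0,"dy": 0,"dz": 0,"spin": 0}

```text
time: 13.8
ee_pos: [0.5271, 0.1561, 0.2904]
eef_rot: [0.984, 0.179, -0.001, 0.0]
ft_force: [-0.5, -0.6, -2.8]
width: 0.0413
grip_force: 30.0
```

Emit:
move_arm:
  steps:
    - {"dx": -0.05,"dy": 0.12,"dz": 0,"spin": 0}
    - {"dx": 0,"dy": 0,"dz": 0.5,"spin": 0}
    - {"dx": 0,"dy": 0,"dz": 0.4,"spin": 0}
    - {"dx": 0,"dy": 0,"dz": 0.4,"spin": 0}
    - {"dx": 0,"dy": 0,"dz": 0.1,"spin": 0}
    - {"dx": 0,"dy": 0,"dz": 0,"spin": 0}
    - {"dx": 0,"dy": 0,"dz": 0,"spin": 0}

```text
time: 14.5
ee_pos: [0.5274, 0.155, 0.2775]
eef_rot: [0.984, 0.179, 0.0, 0.0]
ft_force: [-0.2, -1.0, -1.8]
width: 0.0412
grip_force: 30.0
```

Emit:
move_arm:
  steps:
    - {"dx": 0,"dy": 0,"dz": 0.1,"spin": 0}
    - {"dx": 0,"dy": 0,"dz": 0.1,"spin": 0}
    - {"dx": 0,"dy": 0,"dz": 0,"spin": 0}
    - {"dx": 0,"dy": 0,"dz": 0,"spin": 0}

```text
time: 14.9
ee_pos: [0.5274, 0.1549, 0.2753]
eef_rot: [0.984, 0.179, 0.0, 0.0]
ft_force: [1.0, -0.9, -1.5]
width: 0.0416
grip_force: 30.0
```

Emit:
move_arm:
  steps:
    - {"dx": 0,"dy": 0,"dz": 0,"spin": 0}
    - {"dx": 0,"dy": 0,"dz": 0,"spin": 0}
    - {"dx": 0,"dy": 0,"dz": 0,"spin": 0}
    - {"dx": 0,"dy": 0,"dz": 0,"spin": 0}
    - {"dx": 0,"dy": 0,"dz": 0,"spin": 0}
    - {"dx": 0,"dy": 0,"dz": 0,"spin": 0}
    - {"dx": 0,"dy": 0,"dz": 0,"spin": 0}
  claw: 8.7

```text
time: 15.6
ee_pos: [0.5274, 0.1549, 0.2753]
eef_rot: [0.984, 0.179, 0.0, 0.0]
ft_force: [-0.7, 0.5, 0.1]
width: 0.0847
grip_force: 0.0
```

Emit:
move_arm:
  steps:
    - {"dx": 0,"dy": 0,"dz": -2,"spin": 0}
    - {"dx": 0,"dy": 0,"dz": -3,"spin": 0}
    - {"dx": 0,"dy": 0,"dz": -4,"spin": 0}
    - {"dx": -4,"dy": 0,"dz": -2,"spin": 0}
    - {"dx": -4,"dy": 0,"dz": 0,"spin": 0}
    - {"dx": 0,"dy": 0,"dz": 0,"spin": 0}
    - {"dx": 0,"dy": 0,"dz": 0,"spin": 0}
    - {"dx": 0,"dy": 0,"dz": 0,"spin": 0}

```text
time: 16.4
ee_pos: [0.453, 0.1268, 0.3854]
eef_rot: [0.984, 0.179, 0.0, -0.0]
ft_force: [0.5, 0.0, 0.5]
width: 0.0867
grip_force: 0.0
```

Run:
```python
from h import *;from bench import telemetry,imaging
s=telemetry.read_state();print(s["time"],s["ee_pos"],s["ft_force"],s["width"])
for n in("scene","side","wrist"):
    c=imaging.camera(n);X=(.526,.154,.09);u=proj(c,X)
    m=mask(c,"red");k,l,st,ce=cv2.connectedComponentsWithStats(m)
    print(n,"expect neck top",proj(c,(.5265,.1545,.118)).round(1),"rim",proj(c,(.5265,.1545,.081)).round(1),[(st[i].tolist(),ce[i].round(1)) for i in range(1,k) if st[i,4]>60 and np.hypot(*(ce[i]-u))<90])
    if n!="wrist":
        t=np.linspace(0,6.283,60)
        q=np.array([proj(c,(.5265+r*np.cos(a),.1545+r*np.sin(a),z)) for r,z in((.04,.072),(.04,.09),(.021,.118)) for a in t]);print(" expected bbox",q.min(0).round(1),q.max(0).round(1))
```

```text
16.4 [0.45297867 0.12676983 0.3854359 ] [0.47930647 0.03010607 0.52493132] 0.08673805009230334
scene expect neck top [333.4 124.8] rim [331.7 137.3] [([315, 121, 33, 28, 646], array([331.2, 135.4]))]
 expected bbox [315.4 120.1] [348.3 149.6]
side expect neck top [169.9 202. ] rim [171.8 216.6] [([155, 198, 38, 33, 663], array([173.3, 216. ]))]
 expected bbox [152.  196.5] [191.2 231.6]
wrist expect neck top [255.2 100. ] rim [255.3 100.6] [([213, 58, 87, 90, 5194], array([256.1, 101.7]))]
```

The red outline matches the expected seated position in all three views to within 1–3 px, so I'm handing in.

```bash
python3 -c "
from bench import job;print(job.close_job())"
```

```text
the job is handed in; nothing more can be done
None
```

The hub is on the cover's pad and the red pulley rests on top of it over the shaft, with the green cap not touched; I handed the job in at about 16.6 s, and the system returned no verdict.

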